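# Bring the angle plate round and hold a blank flush on its slope

### The job

Index the rotary table by its hand lever one stop on, anticlockwise seen from above, so that the angle plate's slope comes round to the front, and let go of it. Then pick up the small rectangular hardwood blank and lay it lengthwise up the middle of the slope, its lower end up against the stop strip; feel for the angle of the slope, so that the blank's underside lies fully flush on it. Finish while still gripping the blank and pressing it firmly home (about 10 N), ready for the clamps; leave the other things on the bench alone.

Things in the scene. Friction and masses are not known exactly. Their poses are not given: they have to be found in the camera images.
- axis (a point): Rotary table: round grey iron base 176 mm across with two lugs, bolted down; steel turning top 160 mm across, upper side 62 mm above the bench. This point: on the axis of rotation, in the plane of the top's upper side. z up; x is level and points away from the table's front: on the indexed table the slope rises along this x. Table position and yaw vary.
- index (a joint): Turn of the top, rad, positive anticlockwise seen from above. Sprung stops a quarter turn apart: -1.571, 0, 1.571, 3.14. Starts at 0 (slope facing the robot's left); the next stop is 1.571 (slope facing the front, -x of axis). Leaving a stop and entering the next takes up to about 8 N at the lever's ball, in between it turns easily; within about 0.1 rad of a stop it is drawn in and kept.
- knob (a point): Centre of the black ball, 32 mm diameter, on the hand lever: a 10 mm bar leaning out and up from the turning top's rim. The ball is 150 mm from the axis, 92 mm above the bench, and turns with the top in a level circle: at first on the robot's side of the table, after the quarter turn on its right (-y) side. Nothing stands above it.
- seat (a point): Point on the sloping steel face (126 mm up the slope, 100 mm wide), on its middle line: the centre of the blank's underside comes here when the blank's lower end touches the stop strip, whose upper side is 50 mm down the slope from here. x up the slope, y level across it, z out of the face. The tilt, 22 to 36 degrees, varies. About 115 to 130 mm above the bench.
- tilt: The sloping plate of the angle plate on the turning top, with a stop strip 12 mm wide and 12 mm proud across its lower end; clamped tight, does not give when pressed. Origin on the hinge axis at the lower edge, mid-width, 12 mm below the plane of the face; axes as seat.
- rotary: Fixed base of the rotary table, which carries the turning top and angle plate. Origin on the axis of rotation at bench height; axes as axis.
- blank: The small rectangular hardwood blank, 100 mm long (x), 60 mm wide (y), 18 mm thick (z), about 85 g, pale, a pencilled cross on top. Origin at the centre of its underside. Lies flat on the bench left (+y) of the rotary table; either end may go to the stop strip.
- strip: Bystander: thin wooden strip 170 x 40 x 12 mm (x, y, z), origin under its middle.
- bowl_blank: Bystander: round turned bowl blank, 110 mm across, 42 mm high, origin under its middle.
- g_clamp: Bystander: iron G-clamp lying flat, about 75 x 150 x 14 mm, origin under the middle of its frame.
- wrench: Bystander: steel spanner lying flat along its x axis.
- hammer: Bystander: hammer lying along its x axis, handle to -x.
- screw_jar: Bystander: glass jar, 64 mm across, 75 mm high, origin under its middle.
- driver: Bystander: screwdriver lying along its x axis, handle to -x.
There are look-alikes about, which are no part of the job. Of the things shaped like the blank, the wooden one is meant.

How it is judged:
By the outcome, as a careful person would: the job done as asked, in the order asked, and still so for the second after the job is handed in, while the arm keeps its last pose, push and grip.
It also fails if it takes over 72 s, if anything falls off the work surface, if the arm or the gripper's body presses on something with over 40 N, if the wrist force passes 120 N, or if a joint passes its speed limit or range.

### The arm

A 6-joint arm with a two-finger parallel gripper is mounted at the origin on the work surface. World frame = base frame: x ahead of the robot, y to its left, z up, the work surface at z = 0. Lengths are in m, angles in rad, forces in N, time in s.
With the tool pointing down it reaches from about 0.375 to 0.925 m from the base axis. Payload 5.7 kg.
Tool frame: the origin (TCP) lies on the centre line of the jaws, within the pads' length; the fingertips stand 19 mm ahead of it and the grasp point (between the pads) is the TCP; z points along the fingers, y is the line along which they close (so a half turn about z gives the same grasp; the last joint's range is limited). The gripper opens to 85 mm and grips with 20 to 120 N. Pads are 22 mm wide; open, the fingers measure 114 mm over their backs; the gripper's body (76 mm by 85 mm) begins 54 mm behind the grasp point. The pads swing forward as they close: fully open they stand 13 mm farther back than shut.
Start: joints at [1.181, 0.359, 1.51, -0, 1.272, -0.115], TCP at [0.163, 0.577, 0.25] pointing down, gripper open.
Joint ranges: [-2.97, 2.97], [-1.01, 2.36], [0.21, 2.38], [-0.96, 4.11], [0.2, 2.71], [-2.98, 2.98]. Speed limits (rad/s): [2.39, 2.39, 3.14, 3.14, 3.14, 3.14].

### API

Orientations are given as a unit quaternion [w, x, y, z].
In Python, from bench import ctrl gives the robot as it stands. The module is installed in compiled form; this text tells all that it offers.
- The arm moves only by the tool drive_tool, never from a script. Its arguments are lists of equal length, an entry for each row: "grip": the finger opening in mm, from 0 to 85.4; "delta_pos": the shift along the tool's x, y, z in mm, a list of three; "turn": the turn, a rotation vector about the tool's x, y, z in degrees, a list of three. In form: {"grip": [grip, ...], "delta_pos": [[tx, ty, tz], ...], "turn": [[ax, ay, az], ...]}. A call has 1 to 10 rows; each row is the pose to reach, as a shift and turn from the pose commanded when the call began, along the tool's axes at that moment; what a row does not reach only later rows make up. A row lasts 1/8 s, in which the tool goes at most 62.5 mm and 10.7 degrees, less where a joint would pass 70% of its speed; a pose out of reach is approached as far as the arm can. A call with a gripper value outside its range is refused whole. The fingers move at their own pace and stop on an object; the grip force is fixed at half the most. Time passes only in rows, so rows that repeat a pose let the fingers close. It gives the time, the measured TCP pose, the force, the opening and the grip force at its end, in the units of the state.
- ctrl.observe(): the state, without advancing time (a new reading comes with each control period).
- ctrl.grab_frame(name): name is "scene" or "top" or "wrist"; returns the picture (400x640x3 uint8, red, green, blue); there is no depth.
- ctrl.get_calibration(name): a dict with "intrinsics" (3x3 intrinsics, pixels), "R" (3x3) and "t" (3): a world point X has camera coordinates R X + t; the wrist camera has in their place "tool_from_camera" (4x4, takes a point from camera to tool coordinates, whose origin is the TCP and whose axes are the flange's). Camera axes: x right, y down, z forward; pixel columns grow to the right and rows downward; lengths in m; the calibration is good to about 2 mm. A picture is of the moment at which its call begins: read the wrist's pose just before it. get_calibration takes no time and is no camera call.
- ctrl.sign_off(): hands the job in; it is judged then, once.
Trained networks look in the newest picture that a camera, given by its name, has taken for a name from the list of things; names that differ only in an ending like _2 or _b are one class to them, and where a whole thing is asked for, a point or a joint stands for the part that bears it (a point fixed in the world has none). Each returns a list of dicts, best first, with "conf" (0 to 1); they miss things now and then, are a little off and sometimes report something else, mostly with a low value. They report only what shows in the picture. A call takes as long as a camera call. They do not tell look-alikes from the thing itself.
- ctrl.trace(camera, target): "mask" (400x640 bool, what is visible of it) and "at" ([row, column] in pixels, amid what is visible of it).
The state is a dict: "time": time; "joints": joint angles; "dq": joint speeds; "tau": joint torques, N m; "tcp_pos": TCP position; "orientation": TCP orientation; "contact_force": force on the tool from outside, world axes, zero at the start; "torque": the same for the moment, N m; "opening": finger opening in m; "grip_force": force on a finger pad.
Only numpy, scipy, OpenCV 4.12 (cv2) and the standard library are available. Lean on these libraries where they do the work, as an engineer would, in place of code of your own. Each camera call takes 0.05 s, during which the arm holds its last target. There are 200 camera calls.

## Working session

There is one attempt and no reset: what is moved stays moved. The work goes in short steps, Python scripts to look and compute and a tool call to move; the robot and the scene stay as the last step left them, time stands still between calls to the robot, and variables do not carry over. Pictures are saved under pics/ and viewed, at most 12 in all, crops included, and the job is handed in when it is done.

Besides the shell and the picture viewer there is one more tool, called after "Emit:" as a command line: name --argument value ..., lists and objects as JSON in quotes. drive_tool: Moves the arm, as the interface text tells. Its arguments: {"type":"object","properties":{"grip":{"type":"array","items":{"type":"number"}},"delta_pos":{"type":"array","items":{"type":"array","items":{"type":"number"}}},"turn":{"type":"array","items":{"type":"array","items":{"type":"number"}}}},"required":["grip","delta_pos","turn"]}

```bash
mkdir -p pics; cat > h.py <<'E'
import numpy as np, cv2
from bench import ctrl
from scipy.spatial.transform import Rotation as Ro
def save(n,im): cv2.imwrite('pics/'+n+'.png',im[:,:,::-1])
def cam(name,s=None):
    c=ctrl.get_calibration(name); K=np.array(c['intrinsics'])
    if name=='wrist':
        s=s or ctrl.observe(); T=np.array(c['tool_from_camera']); q=s['orientation']
        Rt=Ro.from_quat([q[1],q[2],q[3],q[0]]).as_matrix()
        Rwc=Rt@T[:3,:3]; o=Rt@T[:3,3]+np.array(s['tcp_pos']); return K,Rwc.T,-Rwc.T@o
    return K,np.array(c['R']),np.array(c['t'])
def onz(C,u,v,z):
    K,R,t=C; o=-R.T@t; d=R.T@np.linalg.solve(K,[u,v,1.]); return o+d*(z-o[2])/d[2]
def proj(C,X):
    K,R,t=C; p=K@(R@np.asarray(X)+t); return p[:2]/p[2]
def tri(C1,p1,C2,p2):
    P=[C[0]@np.c_[C[1],C[2]] for C in(C1,C2)]
    X=cv2.triangulatePoints(P[0],P[1],np.array(p1,float),np.array(p2,float))[:,0]; return X[:3]/X[3]
def tool():
    s=ctrl.observe(); q=s['orientation']; return s,Ro.from_quat([q[1],q[2],q[3],q[0]])
E
python3 - <<'E'
from h import *
s=ctrl.observe(); print(s)
a=ctrl.grab_frame('top'); b=ctrl.grab_frame('scene')
save('top',a); save('scene',b)
for c in('top','scene'):
    C=cam(c); print(c,-C[1].T@C[2], C[1][2])
    for n in('knob','blank','tilt','rotary'):
        for d in ctrl.trace(c,n)[:3]: print(c,n,d['conf'],d['at'],d['mask'].sum(), onz(C,d['at'][1],d['at'][0],{'knob':.092,'blank':.018,'tilt':.1,'rotary':.05}[n]).round(3))
E
```

```text
{'time': 0.0, 'joints': array([ 1.18089768e+00,  3.59513139e-01,  1.51145622e+00,  3.63353330e-05,
        1.27249773e+00, -1.15125831e-01]), 'dq': array([ 9.48848594e-04,  1.24503319e-03, -6.17268759e-04, -2.00533909e-05,
       -9.02065110e-04,  1.00575161e-04]), 'tau': array([-3.67138360e-03, -5.27624953e+01, -2.78619844e+01, -4.88816167e-04,
        1.33806904e-02,  6.52728090e-05]), 'tcp_pos': array([0.16255638, 0.57687844, 0.24943966]), 'orientation': array([-2.50961704e-04,  1.36959864e-01,  9.90576154e-01, -9.03159046e-04]), 'contact_force': array([-0.2775934 , -0.43908117, -0.14599551]), 'torque': array([ 0.02034794, -0.0069041 , -0.01924244]), 'grip_force': 0.0, 'opening': 0.0851802416378128}
top [ 0.26663511 -0.01275451  1.39514884] [ 0.15876431 -0.00907032 -0.98727485]
top knob 0.88 [164.6, 302.3] 2031 [0.589 0.016 0.092]
top blank 0.94 [205.7, 216.6] 561 [0.47  0.312 0.018]
top blank 0.82 [219.2, 256.8] 513 [0.421 0.175 0.018]
top blank 0.81 [249.0, 221.2] 529 [0.324 0.294 0.018]
top tilt 0.42 [148.2, 185.3] 327 [0.65  0.398 0.1  ]
top rotary 0.73 [165.5, 303.3] 2524 [0.597 0.014 0.05 ]
scene [ 1.11396135 -0.7401719   0.76689382] [-0.52436509  0.62493847 -0.57835384]
scene knob 0.97 [217.4, 351.5] 2258 [ 0.615 -0.017  0.092]
scene blank 0.83 [177.0, 370.3] 296 [0.465 0.319 0.018]
scene blank 0.83 [169.0, 337.4] 242 [0.326 0.288 0.018]
scene blank 0.63 [155.6, 338.5] 218 [0.259 0.382 0.018]
scene tilt 0.74 [199.7, 358.2] 588 [0.583 0.063 0.1  ]
scene tilt 0.54 [284.1, 229.4] 380 [ 0.546 -0.422  0.1  ]
scene rotary 0.63 [224.0, 356.0] 3056 [0.615 0.01  0.05 ]
```

```bash
python3 - <<'E'
import cv2
a=cv2.imread('pics/top.png'); b=cv2.imread('pics/scene.png')
A=cv2.resize(a[110:310,170:430],(780,600),interpolation=cv2.INTER_CUBIC); cv2.imwrite('pics/top_c.png',A)
B=cv2.resize(b[130:290,260:470],(787,600),interpolation=cv2.INTER_CUBIC); cv2.imwrite('pics/scene_c.png',B)
E
```

```text
(no output)
```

View pics/top_c.png

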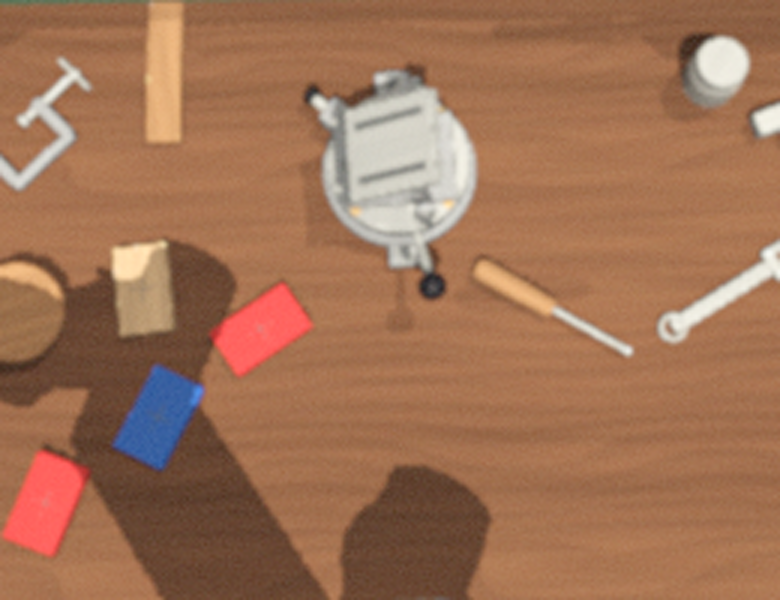

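View pics/scene_c.png

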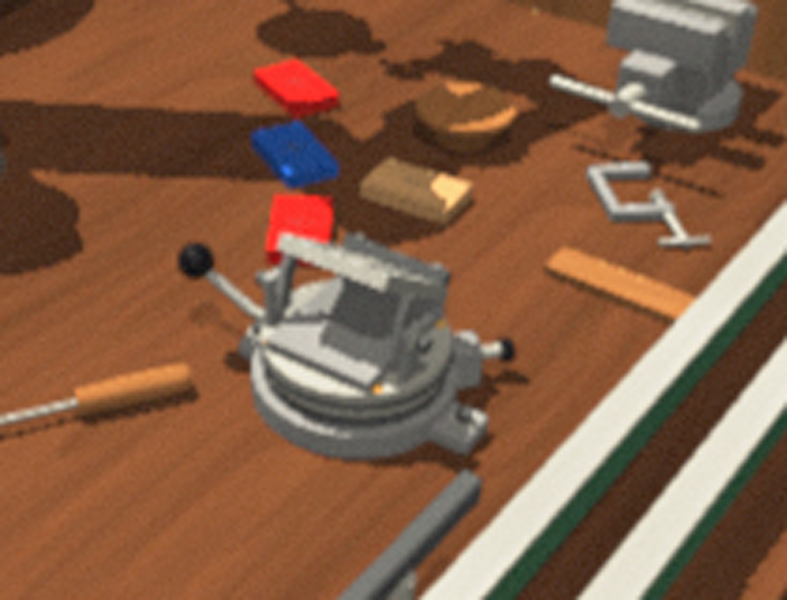

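The wooden blank is the pale block at top (217,206). Its look-alikes are red (257,219), red (185,278) and blue (222,249), all plastic-coloured. The big black knob is at top (314,205) and scene (312,199). The smaller black ball at top (274,142) belongs to a lock lever.

```bash
python3 - <<'E'
from h import *
T,S=cam('top'),cam('scene')
a=cv2.imread('pics/top.png'); b=cv2.imread('pics/scene.png')
def dark(im,u,v,r=9):
    g=im[int(v)-r:int(v)+r+1,int(u)-r:int(u)+r+1].max(2)<55
    ys,xs=np.nonzero(g); return xs.mean()+int(u)-r,ys.mean()+int(v)-r,g.sum()
kt=dark(a,314,205); ks=dark(b,312,199); print(kt,ks)
print('knob top',onz(T,*kt[:2],.092),'scene',onz(S,*ks[:2],.092),'tri',tri(T,kt[:2],S,ks[:2]))
# blank outline in top
d=ctrl.trace('top','blank')
m=[x for x in d if abs(x['at'][1]-216)<8][0]['mask'].astype(np.uint8)
r=cv2.minAreaRect(np.argwhere(m)[:,::-1].astype(np.float32)); bx=cv2.boxPoints(r)
P=np.array([onz(T,u,v,.018) for u,v in bx]); print('blank top',P.round(3).tolist(),P.mean(0))
d=ctrl.trace('scene','blank')
# axis: bright top-disc rim visible: sample overlays
k=onz(T,*kt[:2],.092)
ims=[]
for im,C,box in((a,T,(130,210,260,345)),(b,S,(180,265,300,400))):
    o=cv2.resize(im[box[0]:box[1],box[2]:box[3]],None,fx=5,fy=5,interpolation=cv2.INTER_CUBIC)
    for ax,col in(((.597,.014),(0,0,255)),):
        for R,z in((.08,.062),(.088,.0)):
            pts=np.array([proj(C,[ax[0]+R*np.cos(t),ax[1]+R*np.sin(t),z]) for t in np.linspace(0,6.28,80)])
            cv2.polylines(o,[((pts-[box[2],box[0]])*5).astype(np.int32)],True,col,1)
    ims.append(o)
h=max(i.shape[0] for i in ims); o=np.hstack([cv2.copyMakeBorder(i,0,h-i.shape[0],0,0,cv2.BORDER_CONSTANT) for i in ims])
o=cv2.resize(o,None,fx=.85,fy=.85); print(o.shape); cv2.imwrite('pics/ax.png',o)
E
```

```text
(np.float64(313.27272727272725), np.float64(203.45454545454547), np.int64(11)) (np.float64(311.94117647058823), np.float64(199.2941176470588), np.int64(51))
knob top [ 0.45997284 -0.01696053  0.092     ] scene [ 0.45845943 -0.01857632  0.092     ] tri [ 0.45926993 -0.01766542  0.0920916 ]
blank top [[0.518, 0.348, 0.018], [0.523, 0.283, 0.018], [0.418, 0.271, 0.018], [0.414, 0.336, 0.018]] [0.46797905 0.30940429 0.018     ]
(361, 786, 3)
```

View pics/ax.png

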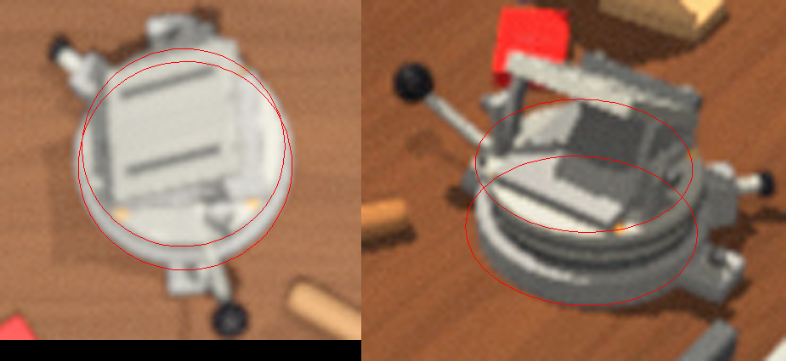

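```bash
cat >> h.py <<'E'
def down(yaw,pitch=0):
    # tool y at world angle yaw(deg), z down, then tilt z toward +x' by pitch
    y=np.array([np.cos(np.radians(yaw)),np.sin(np.radians(yaw)),0]); z=np.array([0,0,-1.])
    return Ro.from_matrix(np.c_[np.cross(y,z),y,z])
def go(p,R,cmd=None):
    if cmd is None:
        s,R0=tool(); p0=np.array(s['tcp_pos'])
    else: p0,R0=cmd
    d=R0.inv().apply(np.array(p)-p0)*1e3; w=np.degrees((R0.inv()*R).as_rotvec())
    print('delta',d.round(1),'turn',w.round(1)); return d,w
E
python3 - <<'E'
from h import *
print(np.array(ctrl.get_calibration('wrist')['tool_from_camera']).round(3), ctrl.get_calibration('wrist')['intrinsics'])
go([.47,-.02,.30],down(-76))
E
```

```text
[[-0.001 -0.961 -0.276  0.071]
 [ 1.    -0.001 -0.001  0.001]
 [ 0.001 -0.276  0.961 -0.123]
 [ 0.     0.     0.     1.   ]] [[293.0163023    0.         323.25192682]
 [  0.         293.0163023  203.61845697]
 [  0.           0.           1.        ]]
delta [-457.8 -491.7  -49.7] turn [ -0.    0.  150.3]
```

Emit:
drive_tool --grip '[60, 60, 60, 60, 60, 60, 60, 60, 60, 60]' --delta_pos '[[-540, -448, -50], [-540, -448, -50], [-540, -448, -50], [-540, -448, -50], [-540, -448, -50], [-540, -448, -50], [-540, -448, -50], [-540, -448, -50], [-540, -448, -50], [-540, -448, -50]]' --turn '[[0, 0, 150], [0, 0, 150], [0, 0, 150], [0, 0, 150], [0, 0, 150], [0, 0, 150], [0, 0, 150], [0, 0, 150], [0, 0, 150], [0, 0, 150]]'

```text
time: 1.85
tcp_pos: [0.5176, 0.0623, 0.2952]
orientation: [0.0, 0.881, 0.473, 0.0]
contact_force: [2.5, 0.3, 0.9]
opening: 0.06
grip_force: 0.0
```

```bash
python3 - <<'E'
from h import *
print(tool()[0]['tcp_pos'],tool()[0]['joints'])
go([.56,0,.30],down(-76))
E
```

```text
[0.51758784 0.0622688  0.29519105] [-1.29753534e-02  2.04476619e-01  1.61629916e+00  2.31319751e-04
  1.32001546e+00  5.72463206e-01]
delta [-28.5  69.8  -4.8] turn [ 0.  -0.  42.5]
```

Emit:
drive_tool --grip '[60, 60, 60, 60, 60, 60]' --delta_pos '[[-28, 70, -5], [-28, 70, -5], [-28, 70, -5], [-28, 70, -5], [-28, 70, -5], [-28, 70, -5]]' --turn '[[0, 0, 42.5], [0, 0, 42.5], [0, 0, 42.5], [0, 0, 42.5], [0, 0, 42.5], [0, 0, 42.5]]'

```text
time: 2.6
tcp_pos: [0.5598, 0.0025, 0.2998]
orientation: [0.0, 0.992, 0.126, 0.0]
contact_force: [-0.5, 0.1, 0.1]
opening: 0.0601
grip_force: 0.0
```

```bash
python3 - <<'E'
from h import *
s,R=tool(); C=cam('wrist',s); im=ctrl.grab_frame('wrist'); save('w1',im)
print(s['tcp_pos'],s['joints'])
for X in([.4565,-.02,.092],[.6,.014,.062]): print(proj(C,X))
cv2.imwrite('pics/w1v.png',cv2.resize(im[:,:,::-1],(800,500)))
E
```

```text
[0.55984161 0.0025136  0.29977993] [-1.18833910e-01  2.59299099e-01  1.53042117e+00 -9.39202824e-05
  1.35180392e+00  1.19833020e+00]
[320.59467397 265.05885193]
[322.90202809 143.1949354 ]
```

View pics/w1v.png

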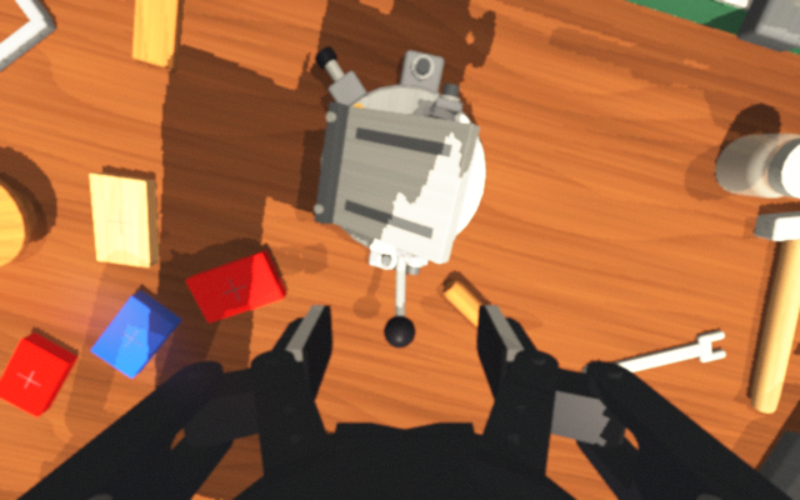

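```bash
python3 - <<'E'
from h import *
s,R=tool(); C=cam('wrist',s); im=cv2.imread('pics/w1.png')
k=onz(C,319.2,264.8,.092); print('knob',k)
p,q=onz(C,337.8,53.5,.02),onz(C,304.5,204,.02); print('lugs',p,q,(p+q)/2,np.degrees(np.arctan2(*(p-q)[1::-1])))
g=cv2.GaussianBlur(cv2.cvtColor(im,cv2.COLOR_BGR2GRAY).astype(np.float32),(0,0),1)
t=np.linspace(0,2*np.pi,360,endpoint=False)
def samp(c,r,z):
    P=np.array([proj(C,[c[0]+r*np.cos(a),c[1]+r*np.sin(a),z]) for a in t]).astype(np.float32)
    return cv2.remap(g,P[:,0][None],P[:,1][None],1)[0]
best=[]
for x in np.arange(.585,.615,.002):
  for y in np.arange(0,.032,.002):
    d=samp((x,y),.078,.062)-samp((x,y),.082,.062)
    best.append((np.clip(d,0,40).sum(),x,y,np.hypot(x-k[0],y-k[1])))
best.sort(reverse=True); print(np.array(best[:8]).round(3))
E
```

```text
knob [ 0.4563933  -0.01814008  0.092     ]
lugs [0.70814854 0.02256915 0.02      ] [0.50758398 0.01742179 0.02      ] [0.60786626 0.01999547 0.02      ] 1.470134152878171
[[8.444591e+03 6.010000e-01 1.400000e-02 1.480000e-01]
 [8.426803e+03 6.030000e-01 1.400000e-02 1.500000e-01]
 [8.330670e+03 6.010000e-01 1.600000e-02 1.490000e-01]
 [8.318781e+03 6.030000e-01 1.600000e-02 1.510000e-01]
 [7.589926e+03 6.030000e-01 1.800000e-02 1.510000e-01]
 [7.263626e+03 6.050000e-01 1.600000e-02 1.520000e-01]
 [7.147889e+03 6.010000e-01 1.800000e-02 1.490000e-01]
 [6.890366e+03 6.050000e-01 1.800000e-02 1.530000e-01]]
```

```bash
python3 - <<'E'
from h import *
d,w=go([.4564,-.0185,.18],down(-77.1)); go([.4564,-.0185,.089],down(-77.1))
for a in list(range(0,100,10))+[92,94]:
    t=np.radians(a); print(a,round(150-150*np.cos(t)),round(150*np.sin(t)))
E
```

```text
delta [-105.4   -5.5  119.8] turn [ 0.  -0.   1.6]
delta [-105.4   -5.6  210.8] turn [ 0.  -0.   1.6]
0 0 0
10 2 26
20 9 51
30 20 75
40 35 96
50 54 115
60 75 130
70 99 141
80 124 148
90 150 150
92 155 150
94 160 150
```

Emit:
drive_tool --grip '[46, 46, 46, 46, 46, 46, 46, 46]' --delta_pos '[[-53, -3, 30], [-105, -5.5, 60], [-105, -5.5, 100], [-105, -5.5, 100], [-105, -5.5, 150], [-105, -5.5, 185], [-105, -5.5, 211], [-105, -5.5, 211]]' --turn '[[0, 0, 1.6], [0, 0, 1.6], [0, 0, 1.6], [0, 0, 1.6], [0, 0, 1.6], [0, 0, 1.6], [0, 0, 1.6], [0, 0, 1.6]]'

```text
time: 3.65
tcp_pos: [0.4574, -0.0182, 0.0885]
orientation: [-0.0, 0.994, 0.111, -0.001]
contact_force: [0.5, 0.7, -0.0]
opening: 0.046
grip_force: 0.0
```

```bash
python3 - <<'E'
from h import *
s,R=tool(); C=cam('wrist',s); im=ctrl.grab_frame('wrist'); save('w2',im)
print(s['tcp_pos'],s['contact_force'],s['opening'],proj(C,[.4564,-.0185,.092]))
cv2.imwrite('pics/w2v.png',im[:,:,::-1])
E
```

```text
[ 0.45744971 -0.01818275  0.08851108] [ 0.52054359  0.67670742 -0.02205052] 0.045990745311850253 [325.58348108 278.25201552]
```

View pics/w2v.png

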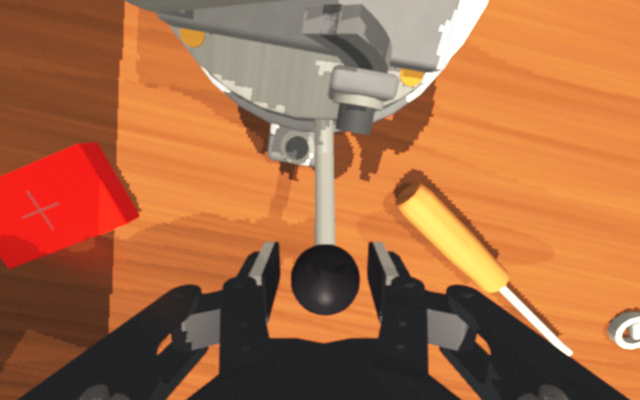

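The ball sits centred between the fingers at (325,278). Now I'll sweep the arc.

Emit:
drive_tool --grip '[46, 46, 46, 46, 46, 46, 46, 46, 46, 46]' --delta_pos '[[1, 16, 0], [4, 36, 0], [12, 58, 0], [22, 78, 0], [35, 96, 0], [50, 111, 0], [67, 125, 0], [86, 135, 0], [106, 143, 0], [124, 148, 0]]' --turn '[[0, 0, -6], [0, 0, -14], [0, 0, -23], [0, 0, -31], [0, 0, -40], [0, 0, -48], [0, 0, -56], [0, 0, -65], [0, 0, -73], [0, 0, -80]]'

```text
time: 4.95
tcp_pos: [0.6097, -0.1351, 0.0908]
orientation: [-0.001, 0.688, 0.725, -0.001]
contact_force: [-6.8, 1.9, 4.4]
opening: 0.0464
grip_force: 3.4
```

```bash
python3 - <<'E'
from h import *
s,R=tool(); y=R.apply([0,1,0]); print(s['joints'],s['contact_force'],np.degrees(np.arctan2(y[1],y[0])))
p=s['tcp_pos']; print(p,np.degrees(np.arctan2(p[1]-.015,p[0]-.603)),np.hypot(p[1]-.015,p[0]-.603))
th=283+3.5-360; 
for th in (-74,-77): 
    t=np.radians(th); go([.603+.15*np.cos(t),.015+.15*np.sin(t),.0885],down(th+90))
E
```

```text
[-3.28329235e-01  5.66035535e-01  1.60610129e+00 -5.81698647e-04
  9.72614514e-01 -3.80456836e-01] [-6.80933145  1.90705669  4.4376885 ] 3.005568735044549
[ 0.60967788 -0.13508379  0.09076468] -87.45234371921093 0.15023228515765394
delta [ 4.1 34.9  2.2] turn [ -0.2  -0.1 -13. ]
delta [ 2.5 27.2  2.2] turn [ -0.2  -0.1 -10. ]
```

Emit:
drive_tool --grip '[46, 46, 46, 46, 46, 46]' --delta_pos '[[1, 13, 0], [2.5, 25, 0], [4, 36, 0], [4, 36, 0], [3, 28, 0], [3, 27, 0]]' --turn '[[0, 0, -5], [0, 0, -9], [0, 0, -13.5], [0, 0, -13.5], [0, 0, -10], [0, 0, -10]]'

```text
time: 5.7
tcp_pos: [0.638, -0.1313, 0.0905]
orientation: [0.001, 0.624, 0.781, 0.0]
contact_force: [0.3, 0.2, 0.1]
opening: 0.046
grip_force: 0.0
```

```bash
python3 - <<'E'
from h import *
s,R=tool(); C=cam('wrist',s); im=ctrl.grab_frame('wrist'); save('w3',im)
print(s['tcp_pos'],s['contact_force'],s['grip_force'])
p=s['tcp_pos']; print(np.degrees(np.arctan2(p[1]-.015,p[0]-.603)))
d=im[200:330,250:400].max(2)<40; ys,xs=np.nonzero(d[:, :]); 
print(proj(C,p))
g=cv2.cvtColor(im,cv2.COLOR_RGB2GRAY); print(cv2.HoughCircles(cv2.GaussianBlur(g,(0,0),1),cv2.HOUGH_GRADIENT,1,50,param1=80,param2=12,minRadius=28,maxRadius=40))
E
```

```text
[ 0.63797518 -0.13128599  0.09054252] [0.25905098 0.18877898 0.07494519] 0.0
-76.55370038385642
[325.26267561 275.58665995]
[[[324.5 273.5  34.3]
  [ 31.5 350.5  32.2]
  [258.5  72.5  37.2]
  [355.5  46.5  33.8]
  [114.5 104.5  36. ]
  [459.5 319.5  34.9]]]
```

```bash
python3 - <<'E'
from h import *
go([.638,-.1313,.30],down(13)); go([.55,.015,.29],down(90))
E
```

```text
delta [  -0.3    0.4 -209.7] turn [ 0.1  0.1 -0.2]
delta [ 161.9  -53.1 -200. ] turn [  0.1   0.1 -77.2]
```

Emit:
drive_tool --grip '[75, 75, 80, 80, 80, 80, 80, 80, 80, 80]' --delta_pos '[[0, 0, -60], [0, 0, -120], [0, 0, -180], [60, -20, -200], [120, -40, -200], [162, -53, -200], [162, -53, -200], [162, -53, -200], [162, -53, -200], [162, -53, -200]]' --turn '[[0, 0, 0], [0, 0, 0], [0, 0, -10], [0, 0, -20], [0, 0, -30], [0, 0, -40], [0, 0, -50], [0, 0, -60], [0, 0, -70], [0, 0, -77]]'

```text
time: 7.0
tcp_pos: [0.5502, 0.0156, 0.2897]
orientation: [0.001, -0.001, 1.0, -0.0]
contact_force: [0.6, 0.1, 0.4]
opening: 0.0803
grip_force: 0.0
```

```bash
python3 - <<'E'
from h import *
s,R=tool(); C=cam('wrist',s); im=ctrl.grab_frame('wrist'); save('w4',im)
import json; json.dump({k:np.array(s[k]).tolist() for k in s},open('w4.json','w'))
print(s['tcp_pos'],s['joints'],proj(C,[.603,.015,.12]))
cv2.imwrite('pics/w4v.png',cv2.resize(im[:,:,::-1],(800,500)))
E
```

```text
[0.55021862 0.01557354 0.28972276] [-9.72758945e-02  2.52281627e-01  1.56557911e+00  1.12460139e-04
  1.32211558e+00 -1.66927447e+00] [322.33925155 238.67581878]
```

View pics/w4v.png

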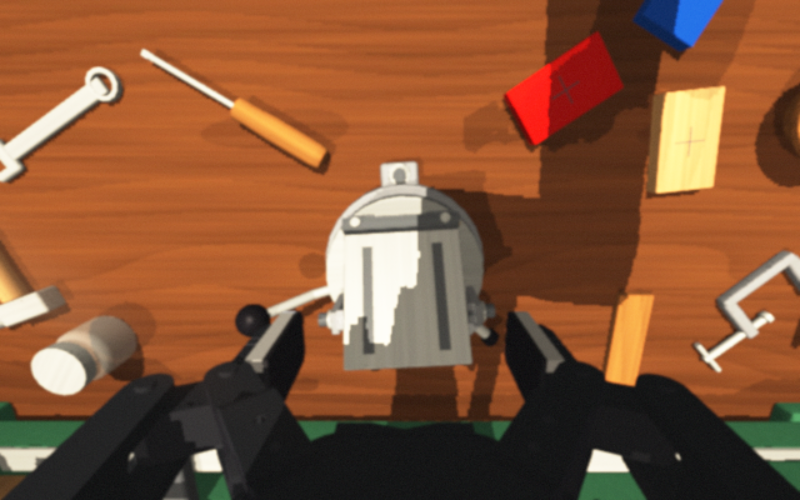

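```bash
python3 - <<'E'
import cv2,numpy as np
a=cv2.imread('pics/w4.png'); f=lambda x0,x1,y0,y1:cv2.resize(a[y0:y1,x0:x1],None,fx=4,fy=4,interpolation=cv2.INTER_CUBIC)
A=f(260,390,155,305); B=f(512,582,60,165); B=cv2.copyMakeBorder(B,0,A.shape[0]-B.shape[0],0,0,cv2.BORDER_CONSTANT)
o=np.hstack([A,B]); print(o.shape); cv2.imwrite('pics/w4c.png',o)
E
```

```text
(600, 800, 3)
```

View pics/w4c.png

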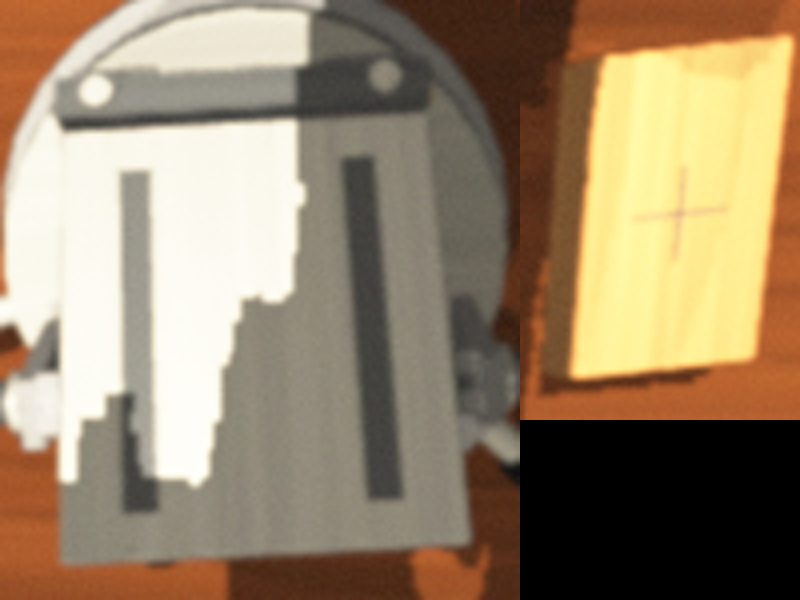

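```bash
cat > fit.py <<'E'
from h import *
import json
from scipy.optimize import least_squares
s=json.load(open('w4.json')); C=cam('wrist',s)
px=lambda x,y,x0,y0:((x+.5)/4-.5+x0,(y+.5)/4-.5+y0)
B=np.array([onz(C,*px(x-520,y,512,60),.018) for x,y in((602,57),(793,36),(756,358),(570,380))])
if __name__=='__main__':
    print('blank',B.mean(0),'len',[np.linalg.norm(B[i]-B[(i+1)%4]).round(4) for i in range(4)])
    e=(B[2]+B[3]-B[0]-B[1]); print('long axis deg',np.degrees(np.arctan2(e[1],e[0])))
obs=[(60,563,126,-50,0),(470,543,126,50,0),(60,128,12,-50,0),(432,115,12,50,0),(60,118,12,-50,12),(430,104,12,50,12),(57,79,0,-50,12),(430,58,0,50,12)]
def frame(p):
    x,y,z,ya,ti=p; R=Ro.from_euler('ZY',[ya,-ti]); return np.array([x,y,z]),R
def res(p,full=False):
    o,R=frame(p); r=[]
    for u,v,a,b,h in obs:
        # image right = +y, left = -y
        r+=list(proj(C,o+R.apply(np.array([a,b,h])/1e3))-px(u,v,260,155))
    return np.array(r)
def res2(p):
    x,y,z,ya,ti=p
    off=(y-.015)*np.cos(ya)-(x-.603)*np.sin(ya)
    return np.r_[res(p)/.5, off/.003]
if __name__=='__main__':
    q=least_squares(res2,[.55,.015,.09,.03,.5]); p=q.x
    cov=np.linalg.inv(q.jac.T@q.jac)
    print('hinge',p[:3],'yaw,tilt deg',np.degrees(p[3:]),'sd',np.sqrt(np.diag(cov))*[1e3,1e3,1e3,57.3,57.3])
    print(res(p).reshape(-1,2).round(1).tolist())
    o,R=frame(p); print('seat',o+R.apply([.062,0,0]), 'seat-axis', (o+R.apply([.062,0,0]))-[.603,.015,0])
    go([B[:,0].mean(),B[:,1].mean(),.15],down(90))
E
python3 fit.py
```

```text
blank [0.47156896 0.30960083 0.018     ] len [np.float64(0.0582), np.float64(0.0991), np.float64(0.0609), np.float64(0.1001)]
long axis deg 5.925895871185614
hinge [0.53991321 0.01317617 0.08967929] yaw,tilt deg [ 2.83223622 34.04226064] sd [0.44209498 0.20919435 0.90768577 0.1605066  1.08076884]
[[0.4, 0.2], [-0.7, 0.9], [1.5, 1.2], [-1.2, 0.1], [-0.5, -0.3], [0.6, -1.3], [0.3, -0.9], [-0.4, -0.1]]
seat [0.5912252  0.01571468 0.12438716] seat-axis [-0.0117748   0.00071468  0.12438716]
delta [ 77.3 294.5 139.5] turn [-0.   0.1  0.3]
```

```bash
python3 - <<'E'
from h import *
go([.4716,.3098,.12],down(95.9)); go([.4716,.3098,.021],down(95.9))
E
```

```text
delta [ 77.4 294.7 169.5] turn [-0.   0.1 -5.6]
delta [ 77.5 294.7 268.5] turn [-0.   0.1 -5.6]
```

Emit:
drive_tool --grip '[72, 72, 72, 72, 72, 72, 72, 72, 72, 72]' --delta_pos '[[15, 58, 0], [30, 116, 0], [46, 174, 10], [62, 232, 50], [77.5, 295, 90], [77.5, 295, 140], [77.5, 295, 170], [77.5, 295, 195], [77.5, 295, 210], [77.5, 295, 210]]' --turn '[[0, 0, -1], [0, 0, -3], [0, 0, -5.6], [0, 0, -5.6], [0, 0, -5.6], [0, 0, -5.6], [0, 0, -5.6], [0, 0, -5.6], [0, 0, -5.6], [0, 0, -5.6]]'

```text
time: 8.3
tcp_pos: [0.4735, 0.3105, 0.0783]
orientation: [-0.001, -0.046, 0.999, -0.0]
contact_force: [0.2, 0.3, 0.3]
opening: 0.072
grip_force: 0.0
```

```bash
python3 - <<'E'
from h import *
s,R=tool(); C=cam('wrist',s); im=ctrl.grab_frame('wrist'); save('w5',im)
m=[d for d in ctrl.trace('wrist','blank')]
for d in m[:3]: print(d['conf'],d['at'],d['mask'].sum())
from fit import B
print('pred',proj(C,[.4716,.3098,.018]))
hsv=cv2.cvtColor(im,cv2.COLOR_RGB2HSV); print(im[220:300:20,320])
cv2.imwrite('pics/w5v.png',im[:,:,::-1])
go([.4716,.3098,.021],down(95.9))
E
```

```text
0.77 [27.6, 290.6] 7311
0.74 [216.6, 324.1] 12875
0.51 [334.1, 20.9] 5036
pred [321.49660739 227.00299716]
[[230 174 112]
 [237 181 108]
 [236 180 105]
 [233 177 104]]
delta [ 3.1 -0.9 58.6] turn [ 0.   0.1 -0.6]
```

View pics/w5v.png

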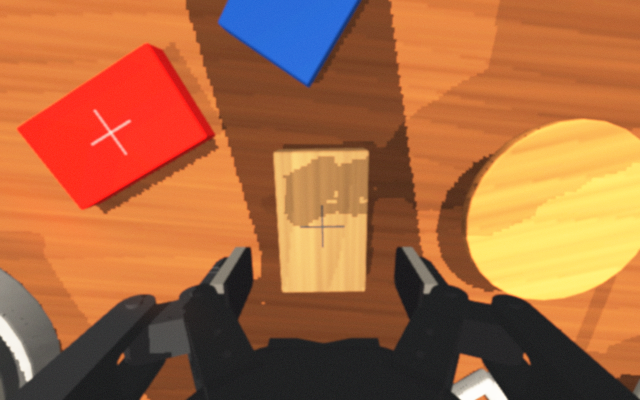

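The pencilled cross is at (322,227), where I predicted it, and both fingers have clear space. Now I'll descend and grasp.

Emit:
drive_tool --grip '[72, 72, 72, 72, 55, 55, 55, 55]' --delta_pos '[[3, -1, 30], [3, -1, 50], [3, -1, 57], [3, -1, 57], [3, -1, 57], [3, -1, 57], [3, -1, 57], [3, -1, 57]]' --turn '[[0, 0, -0.6], [0, 0, -0.6], [0, 0, -0.6], [0, 0, -0.6], [0, 0, -0.6], [0, 0, -0.6], [0, 0, -0.6], [0, 0, -0.6]]'

```text
time: 9.4
tcp_pos: [0.4716, 0.3098, 0.0233]
orientation: [0.001, -0.052, 0.999, 0.0]
contact_force: [-1.2, -0.6, 6.2]
opening: 0.0579
grip_force: 64.7
```

Emit:
drive_tool --grip '[50, 50, 50, 50, 50, 50, 50]' --delta_pos '[[0, 0, 0], [0, 0, 0], [0, 0, -40], [0, 0, -100], [0, 0, -160], [0, 0, -180], [0, 0, -180]]' --turn '[[0, 0, 0], [0, 0, 0], [0, 0, 0], [0, 0, 0], [0, 0, 0], [0, 0, 0], [0, 0, 0]]'

```text
time: 10.28
tcp_pos: [0.4721, 0.3101, 0.2044]
orientation: [0.003, -0.052, 0.999, 0.001]
contact_force: [-0.5, 0.9, -1.6]
opening: 0.0582
grip_force: 65.2
```

```bash
python3 - <<'E'
from h import *
s,R=tool(); print({k:s[k] for k in('time','tcp_pos','contact_force','torque','opening','grip_force','joints')})
yaw=np.radians(2.5); 
def pose(tilt,s_,h,off=0):  # TCP pose with blank: s_ along slope from seat, h above face
    Rf=Ro.from_euler('ZY',[yaw,-tilt]); M=Rf.as_matrix()
    Rt=Ro.from_matrix(np.c_[-M[:,0],M[:,1],-M[:,2]])
    return np.array([.5912,.0155,.1244])+Rf.apply([s_,off,h]),Rt
for a in((.03,.12),(.012,.05)): 
    P,Rt=pose(np.radians(33),*a); print(P); go(P,Rt)
E
```

```text
{'time': 10.275, 'tcp_pos': array([0.47212185, 0.31011863, 0.20443693]), 'contact_force': array([-0.46698804,  0.86779389, -1.58795141]), 'torque': array([ 0.00628069,  0.02128521, -0.055808  ]), 'opening': 0.05816763248749216, 'grip_force': 65.18904089927673, 'joints': array([ 4.58939361e-01,  3.52050399e-01,  1.64658057e+00, -6.33629252e-05,
        1.13741377e+00, -1.21532856e+00])}
[0.55104169 0.01374665 0.24137964]
delta [ -48.1 -302.9  -37.3] turn [  1.1 -32.7   3.3]
[0.57404844 0.01475115 0.1728692 ]
delta [ -70.7 -304.4   31.4] turn [  1.1 -32.7   3.3]
```

Emit:
drive_tool --grip '[50, 50, 50, 50, 50, 50, 50, 50, 50, 50]' --delta_pos '[[0, -40, -50], [-10, -100, -50], [-20, -160, -50], [-35, -220, -45], [-48, -270, -40], [-48, -303, -37], [-55, -303, -15], [-63, -304, 10], [-68, -304, 25], [-68, -304, 25]]' --turn '[[0, -3, 0], [0, -10, 1], [0, -20, 2], [1, -28, 3.3], [1.1, -32.7, 3.3], [1.1, -32.7, 3.3], [1.1, -32.7, 3.3], [1.1, -32.7, 3.3], [1.1, -32.7, 3.3], [1.1, -32.7, 3.3]]'

```text
time: 11.52
tcp_pos: [0.5679, 0.0143, 0.1739]
orientation: [0.279, -0.021, 0.96, 0.006]
contact_force: [1.2, -0.7, -1.4]
opening: 0.0579
grip_force: 65.2
```

```bash
cat >> h.py <<'E'
SEAT=np.array([.5912,.0155,.1244])
def pose(tilt,s_,h,off=0,yaw=2.5):
    Rf=Ro.from_euler('ZY',np.radians([yaw,-tilt])); M=Rf.as_matrix()
    return SEAT+Rf.apply(np.array([s_,off,h])/1e3),Ro.from_matrix(np.c_[-M[:,0],M[:,1],-M[:,2]])
def rep(tilt=33,yaw=2.5):
    s,R=tool(); z=R.apply([0,0,1]); y=R.apply([0,1,0]); x=R.apply([1,0,0])
    Rf=Ro.from_euler('ZY',np.radians([yaw,-tilt]))
    print('t',s['time'],'slope-coords mm',(Rf.inv().apply(np.array(s['tcp_pos'])-SEAT)*1e3).round(1),
     'tilt',np.degrees(np.arctan2(-x[2],np.hypot(*x[:2]))).round(2),'yaw',np.degrees(np.arctan2(-x[1],-x[0])).round(2),'roll',np.degrees(np.arcsin(y[2])).round(2))
    print('F tool',R.inv().apply(s['contact_force']).round(2),'M tool',R.inv().apply(s['torque']).round(3),'open',round(s['opening'],4),'grip',round(s['grip_force'],1))
E
python3 - <<'E'
from h import *
rep(); s,R=tool(); C=cam('wrist',s); im=ctrl.grab_frame('wrist'); save('w6',im)
P,Rt=pose(33,15,45); go(P,Rt)
cv2.imwrite('pics/w6v.png',im[:,:,::-1])
E
```

```text
t 11.525 slope-coords mm [ 7.4 -0.2 54.2] tilt 32.39 yaw 2.51 roll -0.06
F tool [-0.25 -0.73  1.77] M tool [-0.     0.355 -0.004] open 0.0579 grip 65.2
delta [-6.7  0.3  9.8] turn [-0.1 -0.5  0. ]
```

View pics/w6v.png

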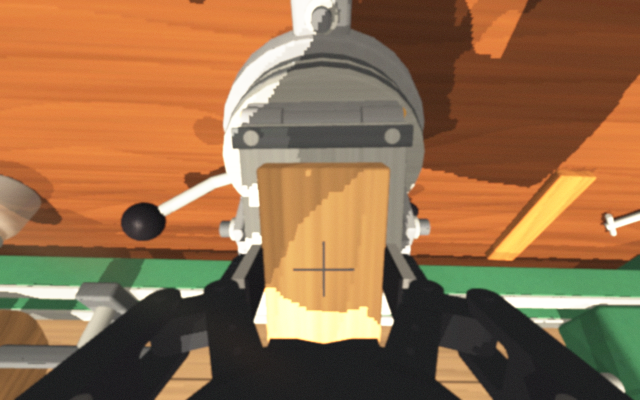

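```bash
python3 - <<'E'
from h import *
im=cv2.imread('pics/w6.png'); g=cv2.GaussianBlur(cv2.cvtColor(im,cv2.COLOR_BGR2GRAY).astype(float),(0,0),.8)
s,R=tool(); C=cam('wrist',s)
d=np.diff(g,axis=0)
def line(c0,c1,r0,r1,sgn):
    cs=np.arange(c0,c1); w=np.clip(sgn*d[r0:r1,c0:c1],0,None)**2
    rr=(w*(np.arange(r0,r1)[:,None]+.5)).sum(0)/w.sum(0)
    for _ in range(4):
        k=np.polyfit(cs,rr,1); e=abs(rr-np.polyval(k,cs)); m=e<max(.4,2*np.median(e)); cs,rr=cs[m],rr[m]
    return k,len(cs),e.mean()
ti=33.;Rf=Ro.from_euler('ZY',np.radians([2.5,-ti]))
def onface(u,v,h):
    K,Rc,t=C; o=-Rc.T@t; dr=Rc.T@np.linalg.solve(K,[u,v,1.]); n=Rf.apply([0,0,1.]); p0=SEAT+n*h/1e3
    X=o+dr*(n@(p0-o))/(n@dr); return Rf.inv().apply(X-SEAT)*1e3
for nm,a,h in(('strip low edge',(238,410,142,154,1),0 ),('strip top edge',(262,384,120,131,-1),12),('blank end',(268,382,158,170,-1),54.2-23.3+18)):
    k,n,e=line(*a); P,Q=[onface(c,np.polyval(k,c),h) for c in(a[0],a[1])]
    print(nm,k,n,round(e,2),P.round(1),Q.round(1),'ang',np.degrees(np.arctan2(-(Q-P)[0],(Q-P)[1])).round(2))
# blank's sides and strip ends across
for r,h in((137,12),(200,48.9),(230,48.9)):
    e=np.abs(np.diff(g[r])); idx=[i for i in range(215,430) if e[i]>12 and e[i]==e[i-2:i+3].max()]
    print(r,[(i,onface(i+.5,r,h)[1].round(1)) for i in idx])
E
```

```text
strip low edge [-1.26608860e-02  1.51841993e+02] 171 0.09 [-45.9 -51.3   0. ] [-47.2  52.6  -0. ] ang 0.75
strip top edge [-1.19671863e-02  1.29374563e+02] 122 0.08 [-59.2 -33.6  12. ] [-60.   33.8  12. ] ang 0.68
blank end [-4.48001533e-03  1.63692704e+02] 106 0.11 [-44.  -24.2  48.9] [-44.3  26.5  48.9] ang 0.3
137 [(223, np.float64(-55.5)), (231, np.float64(-51.0)), (242, np.float64(-44.8)), (258, np.float64(-35.9)), (384, np.float64(34.5)), (399, np.float64(42.8)), (412, np.float64(50.1)), (422, np.float64(55.6))]
200 [(239, np.float64(-38.2)), (248, np.float64(-34.1)), (258, np.float64(-29.5)), (321, np.float64(-0.4)), (411, np.float64(41.1))]
230 [(218, np.float64(-49.4)), (228, np.float64(-44.6)), (241, np.float64(-38.4)), (244, np.float64(-37.0)), (259, np.float64(-29.9)), (405, np.float64(39.4)), (419, np.float64(46.0)), (429, np.float64(50.8))]
```

```bash
python3 - <<'E'
from h import *
for h in (35,27): go(*pose(33,16,h,-.8,2.9))
E
```

```text
delta [-7.8 -0.6 19.8] turn [-0.3 -0.5 -0.3]
delta [-7.9 -0.5 27.8] turn [-0.3 -0.5 -0.3]
```

Emit:
drive_tool --grip '[50, 50, 50, 50, 50, 50]' --delta_pos '[[-8, -0.6, 10], [-8, -0.6, 20], [-8, -0.6, 25], [-8, -0.6, 26], [-8, -0.6, 27], [-8, -0.6, 27]]' --turn '[[-0.3, -0.5, -0.3], [-0.3, -0.5, -0.3], [-0.3, -0.5, -0.3], [-0.3, -0.5, -0.3], [-0.3, -0.5, -0.3], [-0.3, -0.5, -0.3]]'

```text
time: 12.32
tcp_pos: [0.5906, 0.0144, 0.1587]
orientation: [0.286, -0.024, 0.958, 0.007]
contact_force: [-5.0, -0.9, 3.5]
opening: 0.058
grip_force: 66.1
```

```bash
python3 - <<'E'
from h import *
rep()
E
```

```text
t 12.325 slope-coords mm [18.1 -1.1 29.1] tilt 33.22 yaw 2.94 roll -0.04
F tool [ 2.29 -0.67 -5.65] M tool [-0.042  0.34  -0.001] open 0.058 grip 66.1
```

Emit:
drive_tool --grip '[50, 50, 50, 50, 50, 50, 50]' --delta_pos '[[0, 0, -8], [0, 0, -8], [0, 0, -8], [0, 0, -4], [0, 0, -2], [0, 0, -1], [0, 0, -1]]' --turn '[[0, 0, 0], [0, -3, 0], [0, -3, 0], [0, -3, 0], [0, -3, 0], [0, -3, 0], [0, -3, 0]]'

```text
time: 13.2
tcp_pos: [0.5918, 0.0095, 0.1658]
orientation: [0.306, -0.027, 0.952, 0.014]
contact_force: [-0.3, -0.8, -1.1]
opening: 0.0583
grip_force: 65.3
```

```bash
python3 - <<'E'
from h import *
rep()
E
```

```text
t 13.2 slope-coords mm [22.8 -6.  34.6] tilt 35.68 yaw 2.95 roll 0.6
F tool [ 0.88 -0.83  0.7 ] M tool [-0.013  0.402 -0.034] open 0.0583 grip 65.3
```

```bash
python3 - <<'E'
from h import *
rep(); s=ctrl.observe(); print(s['joints'].round(3),s['dq'].round(3),s['tau'].round(2))
go(*pose(36,16,30,-.8,2.9))
E
```

```text
t 13.2 slope-coords mm [22.8 -6.  34.6] tilt 35.68 yaw 2.95 roll 0.6
F tool [ 0.88 -0.83  0.7 ] M tool [-0.013  0.402 -0.034] open 0.0583 grip 65.3
[-0.194  0.292  2.124  0.915  0.196 -2.678] [-0.    -0.003  0.001 -0.002  0.002  0.002] [-3.000e-02 -3.950e+01 -1.906e+01  7.300e-01 -1.740e+00 -3.000e-02]
delta [8.5 5.2 3.5] turn [ 0.8 -0.3  0. ]
```

Emit:
drive_tool --grip '[50, 50, 50]' --delta_pos '[[0, 0, 0], [0, 0, 0], [0, 0, 0]]' --turn '[[0, 0, 0], [0, 0, 0], [0, 0, 0]]'

```text
time: 13.58
tcp_pos: [0.5917, 0.0094, 0.166]
orientation: [0.306, -0.026, 0.951, 0.014]
contact_force: [1.7, -1.0, -0.6]
opening: 0.0584
grip_force: 65.3
```

```bash
python3 - <<'E'
from h import *
rep(); s=ctrl.observe(); print(s['joints'].round(3),s['dq'].round(3),s['tau'].round(2))
go(*pose(36,16,30,-.8,2.9))
E
```

```text
t 13.575 slope-coords mm [22.8 -6.1 34.8] tilt 35.7 yaw 2.95 roll 0.59
F tool [-1.   -1.08  1.42] M tool [0.032 0.384 0.   ] open 0.0584 grip 65.3
[-0.194  0.291  2.124  0.915  0.196 -2.678] [-0.001  0.     0.     0.    -0.001 -0.001] [  0.   -39.51 -19.01   0.7   -1.73   0.  ]
delta [8.6 5.3 3.7] turn [ 0.8 -0.3  0. ]
```

```bash
python3 - <<'E'
from h import *
for h in (45,33): go(*pose(30,9,h,-.8,2.9))
E
```

```text
delta [ 11.    5.4 -10.1] turn [0.8 5.7 0.1]
delta [12.2  5.3  1.8] turn [0.8 5.7 0.1]
```

Emit:
drive_tool --grip '[50, 50, 50, 50]' --delta_pos '[[3, 1, -8], [11, 5.4, -10], [11, 5.4, -10], [11, 5.4, -10]]' --turn '[[0.4, 2, 0], [0.8, 5.7, 0], [0.8, 5.7, 0], [0.8, 5.7, 0]]'

```text
time: 14.08
tcp_pos: [0.5768, 0.0142, 0.1678]
orientation: [0.259, -0.025, 0.965, 0.006]
contact_force: [-0.6, 0.2, -0.5]
opening: 0.0582
grip_force: 65.3
```

```bash
python3 - <<'E'
from h import *
rep(); print(ctrl.observe()['joints'].round(3))
for h in (33,28): go(*pose(30,9,h,-.8,2.9))
E
```

```text
t 14.075 slope-coords mm [11.6 -0.7 44.2] tilt 30.06 yaw 3.01 roll -0.05
F tool [0.73 0.19 0.1 ] M tool [0.007 0.331 0.026] open 0.0582 grip 65.3
[-0.16   0.266  2.074  0.357  0.305 -2.097]
delta [ 0.2 -0.2 11.8] turn [0.  0.1 0.1]
delta [ 0.2 -0.2 16.8] turn [0.  0.1 0.1]
```

Emit:
drive_tool --grip '[50, 50, 50, 50, 50]' --delta_pos '[[0, 0, 8], [0, 0, 11], [0, 0, 12], [0, 0, 13], [0, 0, 13]]' --turn '[[0, 0, 0], [0, 0, 0], [0, 0, 0], [0, 0, 0], [0, 0, 0]]'

```text
time: 14.7
tcp_pos: [0.5824, 0.0142, 0.1562]
orientation: [0.258, -0.025, 0.966, 0.006]
contact_force: [-5.8, -2.3, 3.5]
opening: 0.0583
grip_force: 66.0
```

```bash
python3 - <<'E'
from h import *
rep(30,2.9); print(ctrl.observe()['joints'].round(3))
E
```

```text
t 14.7 slope-coords mm [ 8.3 -0.8 32. ] tilt 29.95 yaw 2.98 roll -0.07
F tool [ 3.4  -1.97 -5.96] M tool [0.166 0.456 0.046] open 0.0583 grip 66.0
[-0.157  0.295  2.073  0.38   0.279 -2.119]
```

Emit:
drive_tool --grip '[62, 66, 70, 74, 74, 74, 74, 74]' --delta_pos '[[0, 0, 0], [0, 0, 0], [0, 0, 0], [0, 0, 0], [0, 0, -15], [0, 0, -30], [0, 0, -45], [0, 0, -45]]' --turn '[[0, 0, 0], [0, 0, 0], [0, 0, 0], [0, 0, 0], [0, 0, 0], [0, 2, 0], [0, 5, 0], [0, 5, 0]]'

```text
time: 15.7
tcp_pos: [0.562, 0.0128, 0.1979]
orientation: [0.219, -0.026, 0.975, 0.004]
contact_force: [0.7, -0.2, 0.1]
opening: 0.0742
grip_force: 0.0
```

```bash
python3 - <<'E'
from h import *
rep(30,2.9); s,R=tool(); im=ctrl.grab_frame('wrist'); save('w7',im); print(s['joints'].round(3))
import json; json.dump({k:np.array(s[k]).tolist() for k in s},open('w7.json','w'))
o=cv2.resize(im[60:360,170:470,::-1],(600,600),interpolation=cv2.INTER_CUBIC); cv2.imwrite('pics/w7v.png',o)
E
```

```text
t 15.7 slope-coords mm [11.3 -1.2 78.3] tilt 25.25 yaw 3.04 roll -0.16
F tool [-0.65 -0.22  0.24] M tool [-0.003  0.227 -0.027] open 0.0742 grip 0.0
[-0.154  0.202  2.003  0.174  0.51  -1.911]
```

View pics/w7v.png

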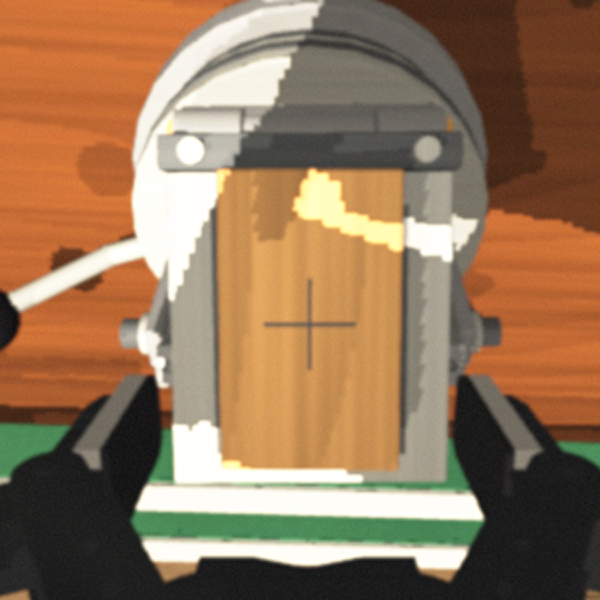

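```bash
cat > fit2.py <<'E'
import fit; from fit import *
C4=fit.C; C7=cam('wrist',json.load(open('w7.json')))
p7=lambda x,y:((x+.5)/2-.5+170,(y+.5)/2-.5+60)
bl=[(218,169,12,-30,18),(403,168,12,30,18),(400,470,112,30,18),(221,468,112,-30,18)]
o7=[(174,482,126,-50,0),(448,481,126,50,0),(160,134,0,-50,12),(462,134,0,50,12)]
def r(p):
    o,R=frame(p[:5]); e=[]
    for u,v,a,b,h in obs: e+=list(proj(C4,o+R.apply(np.array([a,b,h])/1e3))-px(u,v,260,155))
    for u,v,a,b,h in o7: e+=list(proj(C7,o+R.apply(np.array([a,b,h])/1e3))-p7(u,v))
    for u,v,a,b,h in bl: e+=list(proj(C7,o+R.apply(np.array([a,b+p[5],h])/1e3))-p7(u,v))
    return np.array(e)/.6
q=least_squares(r,[.54,.013,.09,.05,.58,0],loss='soft_l1',x_scale=[.01,.01,.01,.1,.1,1]); p=q.x
print(p[:3],np.degrees(p[3:5]),'lat',p[5],'sd',np.sqrt(np.diag(np.linalg.inv(q.jac.T@q.jac))))
print((r(p)*.6).reshape(-1,2).round(1).tolist())
o,R=frame(p[:5]); n=o+R.apply([.062,0,0]); print('seat',n)
d=(Ro.from_euler('ZY',np.radians([2.9,-34])).inv().apply(n-SEAT)*1e3); print('rel old seat',d)
E
python3 fit2.py
```

```text
[0.54045045 0.0132111  0.09164323] [ 3.0098594  34.88873769] lat 0.02147031020079993 sd [5.12086599e-04 2.80820129e-04 7.39812862e-04 3.22420339e-03
 1.12607828e-02 3.94179597e-01]
[[0.1, 1.6], [0.1, 2.0], [1.4, 2.0], [-0.9, 0.7], [-0.7, 0.3], [0.8, -0.9], [0.2, -0.2], [-0.2, 0.3], [1.0, 0.6], [-1.8, 1.5], [-0.7, -0.7], [0.5, -0.7], [-0.4, -0.5], [0.7, 0.0], [-0.7, -1.1], [0.4, -0.3]]
seat [0.59123669 0.01588146 0.12710628]
rel old seat [1.55970638 0.37911277 2.21232564]
```

```bash
cat >> h.py <<'E'
SEAT=np.array([.5906,.0158,.1279]); TI=34.7
def pose2(s_,h,off=0,yaw=3.0,tooltilt=20,back=0):
    p,_=pose(TI,s_,h,off,yaw); _,R=pose(tooltilt,0,0,0,yaw); return p-R.apply([0,0,back/1e3]),R
E
python3 - <<'E'
from h import *
s,R0=tool(); c=(np.array(s['tcp_pos']),R0)
for b in(35,15,4,0): go(*pose2(0,25,back=b))
p=pose2(0,25)[0]; print(p)
E
```

```text
delta [ 3.6  1.3 15.3] turn [-0.1  5.2  0. ]
delta [ 5.5  1.3 35.2] turn [-0.1  5.2  0. ]
delta [ 6.4  1.3 46.2] turn [-0.1  5.2  0. ]
delta [ 6.8  1.3 50.2] turn [-0.1  5.2  0. ]
[0.57638752 0.01505516 0.1484536 ]
```

Emit:
drive_tool --grip '[74, 74, 74, 74, 72, 72]' --delta_pos '[[3.6, 1.3, 10], [4, 1.3, 20], [5, 1.3, 30], [6.4, 1.3, 42], [6.8, 1.3, 48], [6.8, 1.3, 48]]' --turn '[[0, 3, 0], [0, 5.2, 0], [0, 5.2, 0], [0, 5.2, 0], [0, 5.2, 0], [0, 5.2, 0]]'

```text
time: 16.5
tcp_pos: [0.5741, 0.0152, 0.1481]
orientation: [0.171, -0.025, 0.985, 0.004]
contact_force: [-0.0, 0.8, -0.6]
opening: 0.0717
grip_force: 0.0
```

```bash
python3 - <<'E'
from h import *
rep(TI,3.0); print(ctrl.observe()['joints'].round(3)); go(*pose2(0,25))
E
```

```text
t 16.5 slope-coords mm [-2.   0.2 26. ] tilt 19.71 yaw 2.96 roll -0.06
F tool [0.17 0.82 0.58] M tool [-0.013  0.169 -0.027] open 0.0717 grip 0.0
[-0.131  0.318  1.955  0.119  0.533 -1.846]
delta [-2.2 -0.2  0.5] turn [-0.1 -0.3 -0. ]
```

Emit:
drive_tool --grip '[72, 55, 50, 50, 50, 50, 50]' --delta_pos '[[-2, 0, 0.5], [-2, 0, 0.5], [-2, 0, 0.5], [-2, 0, 0.5], [-2, 0, 0.5], [-2, 0, 0.5], [-2, 0, 0.5]]' --turn '[[0, 0, 0], [0, 0, 0], [0, 0, 0], [0, 0, 0], [0, 0, 0], [0, 0, 0], [0, 0, 0]]'

```text
time: 17.38
tcp_pos: [0.5771, 0.0151, 0.1504]
orientation: [0.173, -0.025, 0.985, 0.004]
contact_force: [-2.7, 0.0, 5.4]
opening: 0.0579
grip_force: 62.9
```

```bash
cat >> h.py <<'E'
def sl(base=None):
    s,R=tool(); Rf=Ro.from_euler('ZY',np.radians([3.0,-TI])); print('force in slope axes',Rf.inv().apply(s['contact_force']).round(2))
    rep(TI,3.0); print(s['joints'].round(3))
E
python3 - <<'E'
from h import *
sl()
E
```

```text
force in slope axes [0.86 0.17 5.98]
t 17.375 slope-coords mm [ 1.7  0.  26.1] tilt 19.89 yaw 2.98 roll -0.1
F tool [ 0.7   0.16 -6.  ] M tool [-0.031  0.31  -0.013] open 0.0579 grip 62.9
[-0.131  0.318  1.949  0.118  0.536 -1.844]
```

Emit:
drive_tool --grip '[50, 50, 50, 50]' --delta_pos '[[0.8, 0, 1], [1.6, 0, 2], [1.6, 0, 2], [1.6, 0, 2]]' --turn '[[0, 0, 0], [0, 0, 0], [0, 0, 0], [0, 0, 0]]'

```text
time: 17.88
tcp_pos: [0.5771, 0.0151, 0.1502]
orientation: [0.174, -0.026, 0.984, 0.003]
contact_force: [-11.4, 0.3, 25.4]
opening: 0.0583
grip_force: 65.3
```

```bash
python3 - <<'E'
from h import *
sl(); s,R=tool(); C=cam('wrist',s); im=ctrl.grab_frame('wrist'); save('w8',im)
g=cv2.GaussianBlur(cv2.cvtColor(im,cv2.COLOR_RGB2GRAY).astype(float),(0,0),.8)
for n,h,a in(('D strip base',0,-50),('B strip top inner',12,-50),('A strip top outer',12,-62),('blank top end',18,-50)):
    print(n,[proj(C,pose(TI,a,h,b,3.0)[0]).round(1).tolist() for b in(-20,20)])
print('cross pred',proj(C,pose(TI,0,18,0,3.0)[0]))
E
```

```text
force in slope axes [ 5.1   0.87 27.31]
t 17.875 slope-coords mm [ 1.6 -0.  26. ] tilt 20.09 yaw 3.0 roll -0.12
F tool [  1.95   0.81 -27.71] M tool [-0.164  0.558 -0.053] open 0.0583 grip 65.3
[-0.131  0.317  1.952  0.12   0.53  -1.846]
D strip base [[286.4, 170.8], [358.1, 170.8]]
B strip top inner [[283.4, 168.8], [360.8, 168.8]]
A strip top outer [[283.3, 145.5], [360.9, 145.5]]
blank top end [[281.7, 167.7], [362.3, 167.7]]
cross pred [321.95198976 267.89385961]
```

Emit:
drive_tool --grip '[50, 50, 50, 50, 50, 50]' --delta_pos '[[0.3, 0, -1.1], [0.3, 0, -1.1], [0.3, 0, -1.1], [0.3, 0, -1.1], [0.3, 0, -1.1], [0.3, 0, -1.1]]' --turn '[[0, 0, 0], [0, 0, 0], [0, 0, 0], [0, 0, 0], [0, 0, 0], [0, 0, 0]]'

```text
time: 18.68
tcp_pos: [0.5771, 0.0151, 0.1503]
orientation: [0.174, -0.025, 0.984, 0.004]
contact_force: [-4.1, 0.4, 13.7]
opening: 0.0581
grip_force: 64.8
```

```bash
python3 - <<'E'
from h import *
sl(); s,R=tool(); im=ctrl.grab_frame('wrist'); save('w9',im)
o=cv2.resize(im[90:320,205:435,::-1],(600,600),interpolation=cv2.INTER_CUBIC); cv2.imwrite('pics/w9v.png',o)
E
```

```text
force in slope axes [ 4.47  0.59 13.55]
t 18.675 slope-coords mm [ 1.6 -0.  26.1] tilt 20.1 yaw 2.98 roll -0.11
F tool [ -0.91   0.56 -14.25] M tool [-0.3    0.041 -0.007] open 0.0581 grip 64.8
[-0.131  0.317  1.952  0.12   0.53  -1.846]
```

View pics/w9v.png

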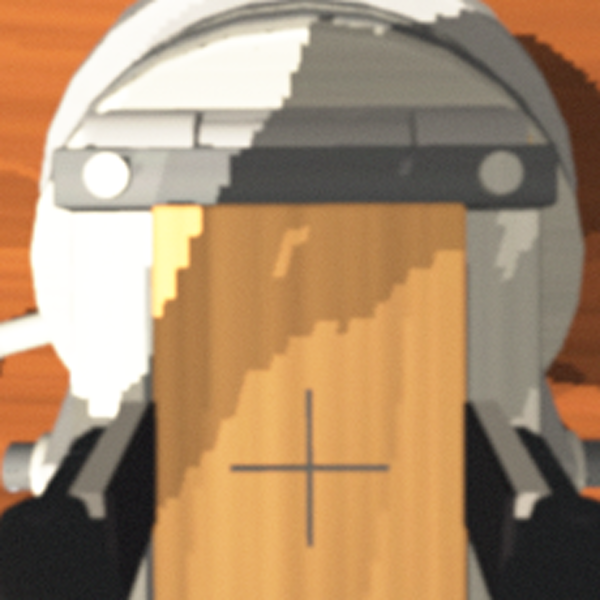

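Emit:
drive_tool --grip '[50, 50, 50, 50, 50, 50]' --delta_pos '[[0, 0, -0.2], [0, 0, -0.2], [0, 0, -0.2], [0, 0, -0.2], [0, 0, -0.2], [0, 0, -0.2]]' --turn '[[0, 0, 0], [0, 0, 0], [0, 0, 0], [0, 0, 0], [0, 0, 0], [0, 0, 0]]'

```text
time: 19.48
tcp_pos: [0.5771, 0.0151, 0.1503]
orientation: [0.174, -0.025, 0.984, 0.004]
contact_force: [-2.1, 1.2, 11.3]
opening: 0.0577
grip_force: 64.4
```

```bash
python3 - <<'E'
from h import *
sl()
E
```

```text
force in slope axes [ 4.73  1.27 10.47]
t 19.475 slope-coords mm [ 1.6 -0.  26.1] tilt 20.09 yaw 2.98 roll -0.11
F tool [ -1.94   1.24 -11.32] M tool [-0.285 -0.056 -0.055] open 0.0577 grip 64.4
[-0.131  0.317  1.952  0.12   0.53  -1.846]
```

The normal push is 10.5 N with about 4.7 N against the strip. The centre of pressure is near the middle of the blank, so it lies flush, and the grip is holding. Handing in now.

```bash
python3 -c "
from bench import ctrl
print(ctrl.sign_off())"
```

```text
the job is handed in; nothing more can be done
None
```

I turned the table one stop anticlockwise and released it, and handed in with the wooden blank gripped flush on the slope, against the stop strip, under about 10 N at 19.5 s; on the way I had to set it down on the slope once and re-grip it, because the arm could not reach the full tilt.

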